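# Hold up the hand mirror for a customer

## Task

A customer standing behind the change tray wants to see herself: take the round hand mirror by its handle, draw it up out of its slot in the wooden rack, turn it so that the glass faces towards the tray, and tip it back so that the glass looks up at her, about 40 degrees above level, handle uppermost. Finish holding it there, still and touching nothing else, with the middle of the glass at least 20 cm above the table and on the robot's side of the tray: do not put it back or let go. Keep the fingers off the glass, and leave the two other paddles and everything else on the stall where they are.

Things in the scene. Friction and masses are not known exactly. Their poses are not given: they have to be found in the camera images.
- mirror_centre (a point): centre of the hand mirror's round head: wood, 110 mm across, 14 mm thick, with a 70 mm wide flat foot. x comes straight out of the glass, z runs along the handle to its end, y across. It starts in one of the rack's three slots (which one varies), head down, handle straight up, glass facing away from the robot, this point 67 mm above the table. Mirror about 250 g (may be 20% less to 40% more).
- mirror_handle (a point): middle of the length of the mirror's handle, 110 mm along +z from the centre of the head; same axes. The handle is straight, 22 mm wide (y), 14 mm thick (x), and runs from 50 to 160 mm from the head's centre. 177 mm above the table at the start, the handle's end at 227 mm.
- mirror_glass: the mirror's glass, a pale disc 94 mm across and 1.5 mm thick on the +x face of the head, part of the mirror. Its origin and axes are those of the mirror's foot: middle of the foot, 55 mm from the head's centre along -z.
- rack: pale wooden block 220 x 150 x 60 mm, fixed to the table, with three slots open at the top, each 22 mm (along its x) by 117 mm (along its y) and 48 mm deep, at x = -78, 0 and +78 mm. Origin: centre of its underside; z up. Its place and yaw vary; the x axes of mirror and rack point the same way while the mirror stands in it.
- square_paddle_centre (a point): a square display paddle with brass studs (head 106 mm wide, 100 mm tall, 14 mm thick; handle 22 x 14 mm), standing in another slot like the mirror, handle up, its end 187 mm above the table. This point is in the middle of it, 85 mm above its foot.
- narrow_paddle_centre (a point): a narrow display paddle with three metal bars (head 72 mm wide, 105 mm tall, 14 mm thick; handle 22 x 14 mm), standing in the third slot, handle up, its end 187 mm above the table. This point is in the middle of it, 85 mm above its foot.
- tray: the change tray: shallow dark wooden tray 90 x 150 x 20 mm with a few coins, fixed to the table beyond the rack; the customer stands behind it (farther in +x). Origin: centre of its underside. It lies farther left or right from start to start.
- customer_side (a point): a point in the air 340 mm straight above the middle of the change tray (nothing is seen there); as seen from above, the glass is to face this point.
- bangle_a: dark wooden bangle lying beside the rack on its left (+y), 72 mm across, 12 mm high; origin at the underside.
- bangle_b: brass bangle lying beside the rack on its right (-y), 68 mm across, 16 mm high; origin at the underside.
- bowl: terracotta bowl on the left, 100 mm across, 45 mm high; origin under its centre.
- pencil_cup: blue ceramic cup on the right, 72 mm across, 90 mm high; origin under its centre.
- juice: orange juice bottle at the far right, 60 mm across, 150 mm high; origin under its centre.
- weight: small brass paperweight on the right, 44 mm across, 50 mm high; origin under its centre.
Things that resemble listed ones, but are neither listed nor needed, are in the scene too. Of the things shaped like the pencil_cup, the blue one is meant.

How it is judged:
By the outcome, as a careful person would: the job done as asked, in the order asked, and still so for the second after the job is handed in, while the arm keeps its last pose, push and grip.
It also fails if it takes over 38 s, if anything falls off the work surface, if the arm or the gripper's body presses on something with over 40 N, if the wrist force passes 120 N, or if a joint passes its speed limit or range.

## Robot

A 6-joint arm with a two-finger parallel gripper is mounted at the origin on the work surface. World frame = base frame: x ahead of the robot, y to its left, z up, the work surface at z = 0. Lengths are in m, angles in rad, forces in N, time in s.
With the tool pointing down it reaches from about 0.35 to 0.975 m from the base axis. Payload 4.9 kg.
Tool frame: the origin (TCP) lies midway between the tips of the shut fingers; the grasp point (between the pads) lies 19 mm behind it; z points along the fingers, y is the line along which they close (so a half turn about z gives the same grasp; the last joint's range is limited). The gripper opens to 85 mm and grips with 20 to 120 N. Pads are 22 mm wide; open, the fingers measure 114 mm over their backs; the gripper's body (76 mm by 85 mm) begins 54 mm behind the grasp point. The pads swing forward as they close: fully open they stand 13 mm farther back than shut.
Start: joints at [-1.404, 0.053, 1.613, -0, 1.476, -0.119], TCP at [0.176, -0.6, 0.231] pointing down, gripper open.
Joint ranges: [-3.01, 3.01], [-1.01, 2.22], [0.06, 2.58], [-1.02, 4.17], [0.09, 2.62], [-3.14, 3.14]. Speed limits (rad/s): [2.57, 2.57, 3.14, 3.14, 3.14, 3.14].

## Interface

Orientations are given as a rotation vector (axis times angle).
In Python, from station import ctrl, optics, job gives the robot as it stands.
- The arm moves only by the shell command python3 -m jog 'ROWS' [OPENING] [FORCE]. ROWS is JSON, a list of rows, each a list of 2 entries, a list of its own where there are three numbers: the shift along the tool's x, y, z in m, then the turn, a rotation vector about the tool's x, y, z in rad. A call has 1 to 5 rows; each row is the pose to reach, as a shift and turn from the pose commanded when the call began, along the tool's axes at that moment; what a row does not reach only later rows make up. A row lasts 1/10 s, in which the tool goes at most 50 mm and 8.59 degrees, less where a joint would pass 70% of its speed; a pose out of reach is approached as far as the arm can. A call with a gripper value outside its range is refused whole. OPENING is the opening, from 0 (shut) to 1 (fully open), set as the call begins (- or left out, the last holds). The fingers move at their own pace and stop on an object; FORCE is the grip in N (left out, the last holds). Time passes only in rows, so rows that repeat a pose let the fingers close. It gives the time, the measured TCP pose, the force, the opening and the grip force at its end, in the units of the state.
- ctrl.get_obs(): the state, without advancing time (a new reading comes with each control period).
- optics.get_image(name): name is "side" or "top" or "wrist"; returns a dict with "image" (420x560x3 uint8, blue, green, red), "fx", "fy", "cx", "cy" (pixels), "rvec" (rotation vector, rad) and "tvec" (3), from world to camera coordinates, as OpenCV has them; the wrist camera has in their place "mount" (4x4, takes a point from camera to tool coordinates, whose origin is the TCP and whose axes are the flange's). Camera axes: x right, y down, z forward; pixel columns grow to the right and rows downward; lengths in m; the calibration is good to about 2 mm. The wrist camera is an equidistant fisheye: a pixel r from the principal point sees the ray r / f radians off the axis. A picture is of the moment at which its call begins: read the wrist's pose just before it. There is no depth.
- job.finish_job(): hands the job in; it is judged then, once.
The state is a dict: "t": time; "q": joint angles; "dq": joint speeds; "effort": joint torques, N m; "tool_pos": TCP position; "tool_rot": TCP orientation; "contact_force": force on the tool from outside, world axes, zero at the start; "wrist_torque": the same for the moment, N m; "opening": finger opening in m; "grip_force": force on a finger pad.
Only numpy, scipy, OpenCV 4.12 (cv2) and the standard library are available. Lean on these libraries where they do the work, as an engineer would, in place of code of your own. Each camera call takes 0.05 s, during which the arm holds its last target. There are 200 camera calls.

## Working session

There is one attempt and no reset: what is moved stays moved. The work goes in short steps, Python scripts to look and compute and a shell command to move; the robot and the scene stay as the last step left them, time stands still between calls to the robot, and variables do not carry over. Pictures are saved under pics/ and viewed, at most 10 in all, crops included, and the job is handed in when it is done.

```bash
mkdir -p pics; ls; python3 - <<'E'
from station import ctrl, optics
import cv2, json
print(ctrl.get_obs())
for n in ("top","side"):
    d=optics.get_image(n); cv2.imwrite(f"pics/{n}0.png",d["image"])
    print(n,{k:(v.tolist() if hasattr(v,'tolist') else v) for k,v in d.items() if k!="image"})
E
```

```text
pics
{'t': 0.0, 'q': array([-1.40397151e+00,  5.33298477e-02,  1.61432376e+00, -2.53251675e-05,
        1.47601809e+00, -1.19032715e-01]), 'dq': array([-1.02748471e-03, -7.55629408e-04, -3.59289638e-04,  3.22568508e-05,
       -1.36507336e-03, -6.90672339e-04]), 'effort': array([-1.15609495e-03, -3.93679726e+01, -3.70177209e+01, -1.06359878e-04,
        7.06827952e-03,  3.45494743e-05]), 'tool_pos': array([ 0.17610437, -0.59900816,  0.230062  ]), 'tool_rot': array([-3.10750082e+00, -4.47204484e-01,  1.17540326e-04]), 'contact_force': array([ 0.23463261, -0.2424911 , -1.07319416]), 'wrist_torque': array([-0.06232127, -0.03620408, -0.00786576]), 'grip_force': 0.0, 'opening': 0.08521361901885253}
top {'fx': 465.28480562757244, 'fy': 465.28480562757244, 'cx': 280.52931470474397, 'cy': 206.4923481690657, 'rvec': [2.176044063081578, -2.1225690610415837, 0.11979713639141627], 'tvec': [-0.03915004058430197, 0.6064774313856516, 1.4612924462094858]}
side {'fx': 450.8580416828483, 'fy': 450.8580416828483, 'cx': 280.8563857423025, 'cy': 213.23942980009582, 'rvec': [2.1090568826493876, -0.16029447425314822, 0.07071664473727493], 'tvec': [-0.5501482360180248, 0.2097457510097088, 1.4607482454162781]}
```

View pics/top0.png

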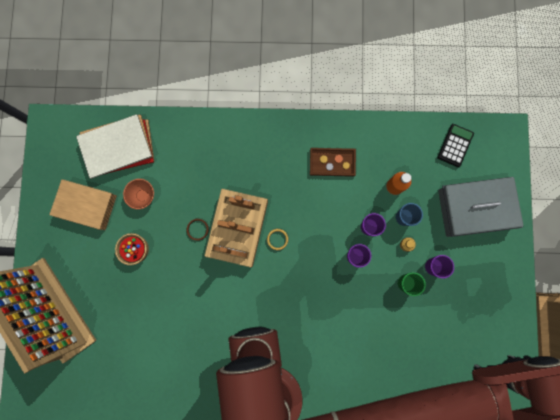

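View pics/side0.png

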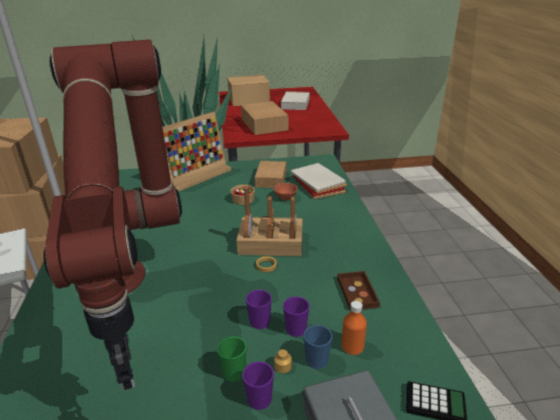

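The top view shows the rack around (236,228) with three paddles, the tray at (332,162), and bangles at (197,229) and (278,239). In the side view the handle tops are at (248,188), (270,198) and (293,196). I'll zoom in and measure.

```bash
cat > h.py <<'E'
import numpy as np, cv2
from scipy.spatial.transform import Rotation as R
def ray(d,uv):
    M=R.from_rotvec(d["rvec"]).as_matrix(); c=-M.T@np.array(d["tvec"])
    v=M.T@np.array([(uv[0]-d["cx"])/d["fx"],(uv[1]-d["cy"])/d["fy"],1.]); return c,v
def onz(d,uv,z):
    c,v=ray(d,uv); return c+v*(z-c[2])/v[2]
def proj(d,p):
    q=R.from_rotvec(d["rvec"]).apply(np.atleast_2d(p))+np.array(d["tvec"]); return np.c_[d["fx"]*q[:,0]/q[:,2]+d["cx"],d["fy"]*q[:,1]/q[:,2]+d["cy"]]
E
python3 - <<'E'
from h import *
from station import optics
import pickle
T=optics.get_image("top"); S=optics.get_image("side")
pickle.dump((T,S),open("ts.pkl","wb"))
a=T["image"][180:275,180:300]; b=S["image"][175:275,215:325]
a=cv2.resize(a,(480,380),interpolation=cv2.INTER_CUBIC); b=cv2.resize(b,(440,400),interpolation=cv2.INTER_CUBIC)
o=np.zeros((400,930,3),np.uint8); o[:380,:480]=a; o[:,490:]=b
cv2.imwrite("pics/z.png",cv2.resize(o,(790,340)))
# rack top contour: pale wood
hsv=cv2.cvtColor(T["image"],cv2.COLOR_BGR2HSV)
m=cv2.inRange(hsv,(8,60,110),(28,200,255)); m[:175]=0;m[285:]=0;m[:,:200]=0;m[:,268:]=0
m=cv2.morphologyEx(m,cv2.MORPH_CLOSE,np.ones((9,9)))
c=max(cv2.findContours(m,cv2.RETR_EXTERNAL,cv2.CHAIN_APPROX_NONE)[0],key=cv2.contourArea)
box=cv2.boxPoints(cv2.minAreaRect(c)); print(box)
P=np.array([onz(T,p,.06) for p in box]); print(P.round(4),P.mean(0),[np.linalg.norm(P[i]-P[i-1]) for i in range(4)])
for p in [(310.5,149.5),(355,149.5),(355,176),(310.5,176)]: print(onz(T,p,.02).round(3))
E
```

```text
[[204.09117 255.83737]
 [220.24394 187.63672]
 [276.48395 200.95673]
 [260.33118 269.15738]]
[[ 0.4426  0.2115  0.06  ]
 [ 0.6606  0.1698  0.06  ]
 [ 0.6219 -0.0111  0.06  ]
 [ 0.4057  0.0336  0.06  ]] [0.5327173  0.10095767 0.06      ] [np.float64(0.18168727278003444), np.float64(0.2219266817580102), np.float64(0.18500883940625967), np.float64(0.22073966084629676)]
[ 0.802 -0.118  0.02 ]
[ 0.805 -0.265  0.02 ]
[ 0.716 -0.266  0.02 ]
[ 0.713 -0.12   0.02 ]
```

View pics/z.png

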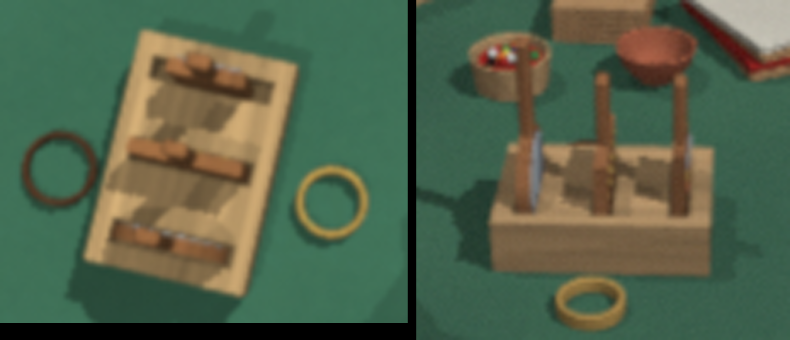

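The mirror (pale round disc, tallest handle) is in the slot nearest the robot. Its handle end is at about (223.6,250) in the top view and (246.5,189.7) in the side view. Next: the rack yaw from the visible corners and the handle position by triangulation.

```bash
cat >> h.py <<'E'
def rel(obs,p,Rt):
    "shift and turn (tool axes) from current to target"
    R0=R.from_rotvec(obs["tool_rot"]); return R0.inv().apply(p-obs["tool_pos"]),(R0.inv()*Rt).as_rotvec()
def mirror_tool(az,tilt,flip=False):
    "tool rotation: z=-mirror z, y=+-mirror x"
    x=np.array([np.cos(az)*np.cos(tilt),np.sin(az)*np.cos(tilt),np.sin(tilt)])
    z=np.array([-np.cos(az)*np.sin(tilt),-np.sin(az)*np.sin(tilt),np.cos(tilt)])
    y=x*(-1 if flip else 1); return R.from_matrix(np.c_[np.cross(y,-z),y,-z])
E
python3 - <<'E'
from h import *
from station import ctrl
import pickle
T,S=pickle.load(open("ts.pkl","rb"))
P=np.array([onz(T,p,.06) for p in [(222.1,188.8),(267.7,199.4),(251.5,267.4),(204.7,256.8)]])
e=(P[0]+P[1]-P[2]-P[3])/2; yaw=np.arctan2(e[1],e[0]); f=(P[0]+P[3]-P[1]-P[2])/2
print(P.mean(0).round(4),np.linalg.norm(e),np.linalg.norm(f),np.degrees(yaw),np.degrees(np.arctan2(f[1],f[0]))-90)
slot=P.mean(0)[:2]-.078*np.array([np.cos(yaw),np.sin(yaw)]); print("slot",slot)
print("top@.227",onz(T,(223.6,250),.227)); 
c1,v1=ray(T,(223.6,250));c2,v2=ray(S,(246.5,189.7))
s=np.linalg.lstsq(np.c_[v1,-v2],c2-c1,rcond=None)[0]; a,b=c1+s[0]*v1,c2+s[1]*v2; print("tri",a,b)
o=ctrl.get_obs()
p=np.r_[slot,.30]
for fl in (0,1):
    print(fl,*[x.round(3) for x in rel(o,p,mirror_tool(yaw,0,fl))])
E
```

```text
[0.5333 0.1129 0.06  ] 0.2211769212538423 0.15041848824086904 -11.751774233667927 -11.485776006156087
slot [0.45697274 0.12877196]
top@.227 [0.45747947 0.12821499 0.227     ]
tri [0.45787732 0.13004847 0.21351498] [0.46123845 0.12992367 0.21359718]
0 [ 0.475 -0.619 -0.069] [-1.00e-03 -1.00e-03 -1.08e+00]
1 [ 0.475 -0.619 -0.069] [-1.000e-03  1.000e-03  2.062e+00]
```

```bash
python3 -m jog '[[[0.03,-0.03,-0.045],[0,0,0]],[[0.06,-0.07,-0.069],[0,0,0]],[[0.09,-0.11,-0.069],[0,0,0]],[[0.12,-0.15,-0.069],[0,0,0]],[[0.15,-0.19,-0.069],[0,0,0]]]' 0.6 60
python3 -m jog '[[[0.03,-0.04,0],[0,0,0]],[[0.06,-0.08,0],[0,0,0]],[[0.09,-0.12,0],[0,0,0]],[[0.12,-0.16,0],[0,0,0]],[[0.15,-0.2,0],[0,0,0]]]'
python3 -m jog '[[[0.03,-0.04,0],[0,0,-0.15]],[[0.06,-0.08,0],[0,0,-0.3]],[[0.09,-0.12,0],[0,0,-0.45]],[[0.12,-0.16,0],[0,0,-0.6]],[[0.15,-0.2,0],[0,0,-0.75]]]'
python3 - <<'E'
from h import *
from station import ctrl
o=ctrl.get_obs(); print(o["q"].round(3),o["tool_pos"].round(4),o["opening"])
print(*[x.round(4) for x in rel(o,np.array([.457,.1285,.27]),mirror_tool(np.radians(-11.7),0))])
E
```

```text
t: 0.7
tool_pos: [0.2617, -0.3874, 0.3007]
tool_rot: [3.109, 0.446, 0.001]
contact_force: [0.4, 0.3, 0.4]
opening: 0.0515
grip_force: 0.0
t: 1.2
tool_pos: [0.3489, -0.1529, 0.3002]
tool_rot: [3.109, 0.446, 0.001]
contact_force: [1.9, -0.7, -0.0]
opening: 0.0513
grip_force: 0.0
t: 1.7
tool_pos: [0.4365, 0.0817, 0.3004]
tool_rot: [2.724, 1.564, 0.001]
contact_force: [0.9, -1.3, -0.8]
opening: 0.0513
grip_force: 0.0
[ 0.017 -0.431  1.92  -0.     1.652  0.545] [0.4365 0.0817 0.3004] 0.051325614542787855
[ 0.0507 -0.006   0.0304] [ 1.10e-03 -2.00e-04 -3.24e-01]
```

```bash
python3 -m jog '[[[0.025,-0.003,0.005],[0,0,-0.11]],[[0.0507,-0.006,0.01],[0,0,-0.22]],[[0.0507,-0.006,0.01],[0,0,-0.324]],[[0.0507,-0.006,0.01],[0,0,-0.324]],[[0.0507,-0.006,0.01],[0,0,-0.324]]]'
python3 - <<'E'
from h import *
from station import ctrl,optics
import pickle
o=ctrl.get_obs(); print(o["q"].round(3),o["tool_pos"].round(4),o["tool_rot"].round(3))
print(*[x.round(4) for x in rel(o,np.array([.457,.1285,.178]),mirror_tool(np.radians(-11.7),0))])
W=optics.get_image("wrist"); T=optics.get_image("top"); pickle.dump((o,W,T),open("w.pkl","wb")); cv2.imwrite("pics/w1.png",W["image"]); print(W["mount"],W["fx"],W["cx"],W["cy"])
M=np.linalg.inv(W["mount"]); Rw=R.from_rotvec(o["tool_rot"])
def pw(p):
    t=Rw.inv().apply(np.array(p)-o["tool_pos"]); c=M[:3,:3]@t+M[:3,3]; r=np.hypot(*c[:2]); th=np.arctan2(r,c[2]); return W["fx"]*th*c[:2]/r+[W["cx"],W["cy"]]
print("handle end exp",pw([.457,.1285,.227]),"grasp level",pw([.457,.1285,.197]),"neighbour",pw([.5333,.1129,.187]))
E
```

```text
t: 2.2
tool_pos: [0.457, 0.1259, 0.2902]
tool_rot: [2.445, 1.972, -0.0]
contact_force: [0.0, -0.6, 0.8]
opening: 0.051
grip_force: 0.0
[ 0.112 -0.348  1.875 -0.     1.614  0.325] [0.457  0.1259 0.2902] [ 2.445  1.972 -0.   ]
[ 0.0025 -0.0005  0.1122] [-0.0001  0.0001 -0.009 ]
[[ 1.04075903e-03 -9.58575311e-01 -2.84837304e-01  7.33316295e-02]
 [ 9.99999456e-01  9.79805815e-04  3.56487002e-04  6.05503220e-04]
 [-6.26343922e-05 -2.84837520e-01  9.58575810e-01 -1.41718588e-01]
 [ 0.00000000e+00  0.00000000e+00  0.00000000e+00  1.00000000e+00]] 325.19226210127806 281.6248490233539 206.60763029344415
handle end exp [279.80340023 220.89440494] grasp level [280.01637427 207.89530313] neighbour [376.70896077 203.30621649]
```

View pics/w1.png

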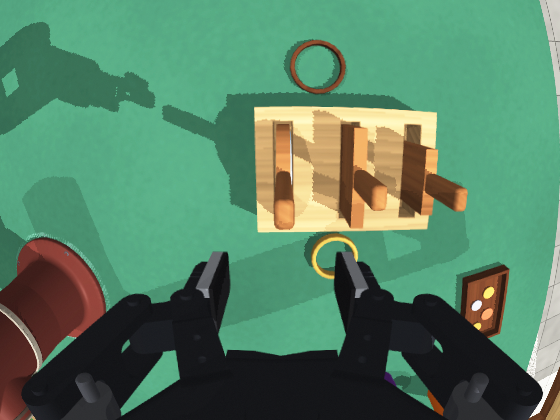

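The wrist view shows the mirror handle end at about (285,215), between the fingers (x ≈ 225–340). The neighbouring handle, at (379,197), is clear of them. Going down to the handle and closing.

```bash
python3 -m jog '[[[0.005,0.002,0.035],[0,0,-0.009]],[[0.005,0.002,0.06],[0,0,-0.009]],[[0.005,0.002,0.085],[0,0,-0.009]],[[0.005,0.002,0.105],[0,0,-0.009]],[[0.005,0.002,0.111],[0,0,-0.009]]]'
python3 -m jog '[[[0,0,0],[0,0,0]],[[0,0,0],[0,0,0]],[[0,0,0],[0,0,0]],[[0,0,0],[0,0,0]],[[0,0,0],[0,0,0]]]' 0 100
python3 -m jog '[[[0,0,0],[0,0,0]],[[0,0,0],[0,0,0]],[[0,0,0],[0,0,0]]]'
```

```text
t: 2.8
tool_pos: [0.4586, 0.1298, 0.1767]
tool_rot: [-2.434, -1.982, 0.005]
contact_force: [-0.4, -0.2, 0.1]
opening: 0.0509
grip_force: 0.0
t: 3.3
tool_pos: [0.461, 0.1306, 0.1811]
tool_rot: [2.433, 1.985, 0.004]
contact_force: [-1.7, 0.1, 6.1]
opening: 0.0129
grip_force: 98.5
t: 3.6
tool_pos: [0.4611, 0.1306, 0.1812]
tool_rot: [2.433, 1.985, 0.004]
contact_force: [-0.7, 0.0, 6.6]
opening: 0.013
grip_force: 98.5
```

Gripped at 13 mm opening. Drawing straight up, slowly at first.

```bash
python3 -m jog '[[[0,0,-0.008],[0,0,0]],[[0,0,-0.02],[0,0,0]],[[0,0,-0.032],[0,0,0]],[[0,0,-0.045],[0,0,0]],[[0,0,-0.06],[0,0,0]]]'
python3 -m jog '[[[0,0,-0.02],[0,0,0]],[[0,0,-0.045],[0,0,0]],[[0,0,-0.075],[0,0,0]],[[0,0,-0.105],[0,0,0]],[[0,0,-0.13],[0,0,0]]]'
python3 -m jog '[[[0,0,-0.02],[0,0,0]],[[0,0,-0.035],[0,0,0]],[[0,0,-0.04],[0,0,0]],[[0,0,-0.04],[0,0,0]],[[0,0,-0.04],[0,0,0]]]'
python3 - <<'E'
from h import *
from station import ctrl,optics
o=ctrl.get_obs(); print(o["q"].round(3),o["tool_pos"].round(4),o["tool_rot"].round(3))
az=np.arctan2(-.192,.759); print(np.degrees(az))
# upright stage at destination radius then tilt; head r=.59,z=.32
hd=np.r_[.60*np.cos(az),.60*np.sin(az),.31]
Rt=mirror_tool(az,np.radians(40)); tcp=hd-Rt.as_matrix()[:,2]*.110
print("target tcp",tcp,*[x.round(4) for x in rel(o,tcp,Rt)])
S=optics.get_image("side"); T=optics.get_image("top")
a=S["image"][90:290,160:400]; cv2.imwrite("pics/s2.png",cv2.resize(a,(480,400)))
W=optics.get_image("wrist"); cv2.imwrite("pics/w2.png",W["image"])
E
```

```text
t: 4.1
tool_pos: [0.46, 0.1305, 0.2403]
tool_rot: [-2.434, -1.986, 0.0]
contact_force: [-0.8, 0.1, -3.3]
opening: 0.013
grip_force: 97.4
t: 4.6
tool_pos: [0.4602, 0.1305, 0.3723]
tool_rot: [2.433, 1.985, 0.003]
contact_force: [0.9, -0.5, -2.6]
opening: 0.0127
grip_force: 97.5
t: 5.1
tool_pos: [0.4598, 0.1305, 0.408]
tool_rot: [-2.433, -1.985, 0.003]
contact_force: [-0.3, 0.1, -3.2]
opening: 0.0134
grip_force: 97.6
[ 0.121 -0.341  1.679 -0.     1.806  0.323] [0.4598 0.1305 0.408 ] [-2.433 -1.985  0.003]
-14.195989651152487
target tcp [ 0.51313008 -0.12980366  0.39426489] [-0.2443  0.1045  0.0137] [-0.6999 -0.0153  0.0442]
```

View pics/s2.png

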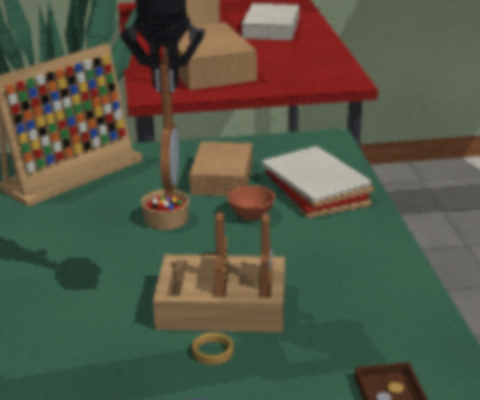

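The mirror hangs straight, clear of the rack, with the glass facing away from the robot and the other paddles still standing. Moving it across towards the tray line, then tilting.

```bash
python3 -m jog '[[[-0.02,0.01,0],[0,0,0]],[[-0.05,0.025,0],[0,0,0]],[[-0.085,0.04,0],[0,0,0]],[[-0.12,0.055,0],[0,0,0.02]],[[-0.15,0.065,0],[0,0,0.044]]]'
python3 -m jog '[[[-0.03,0.013,0.002],[-0.04,0,0]],[[-0.055,0.025,0.005],[-0.1,0,0]],[[-0.075,0.032,0.008],[-0.17,0,0]],[[-0.09,0.036,0.01],[-0.25,0,0]],[[-0.095,0.038,0.01],[-0.34,0,0]]]'
python3 - <<'E'
from h import *
from station import ctrl
o=ctrl.get_obs(); print(o["q"].round(3))
az=np.arctan2(-.192,.759)
hd=np.r_[.60*np.cos(az),.60*np.sin(az),.31]
Rt=mirror_tool(az,np.radians(40)); tcp=hd-Rt.as_matrix()[:,2]*.114
print(tcp,*[x.round(4) for x in rel(o,tcp,Rt)])
E
```

```text
t: 5.75
tool_pos: [0.4937, -0.0312, 0.4082]
tool_rot: [-2.478, -1.93, 0.002]
contact_force: [0.9, -0.1, -2.3]
opening: 0.0131
grip_force: 97.6
t: 6.25
tool_pos: [0.507, -0.1323, 0.3975]
tool_rot: [2.255, 1.755, 0.301]
contact_force: [-0.4, -0.2, -3.0]
opening: 0.0132
grip_force: 97.5
[-0.43  -0.466  1.813  0.061  1.46  -0.178]
[ 0.51063744 -0.12917311  0.39732907] [0.0039 0.0025 0.0011] [-3.582e-01  2.000e-04 -1.000e-04]
```

```bash
python3 -m jog '[[[0.001,0.001,0],[-0.08,0,0]],[[0.002,0.002,0],[-0.17,0,0]],[[0.004,0.0025,0.001],[-0.26,0,0]],[[0.004,0.0025,0.001],[-0.32,0,0]],[[0.004,0.0025,0.001],[-0.358,0,0]]]'
python3 -m jog '[[[0,0,0],[0,0,0]],[[0,0,0],[0,0,0]],[[0,0,0],[0,0,0]]]'
python3 - <<'E'
from h import *
from station import ctrl,optics
import pickle
o=ctrl.get_obs(); print(o["q"].round(3),o["tool_pos"].round(4))
az=np.arctan2(-.192,.759)
hd=np.r_[.60*np.cos(az),.60*np.sin(az),.31]
Rt=mirror_tool(az,np.radians(40)); tcp=hd-Rt.as_matrix()[:,2]*.114
print(*[x.round(4) for x in rel(o,tcp,Rt)])
S=optics.get_image("side"); T=optics.get_image("top"); W=optics.get_image("wrist"); pickle.dump((o,S,T,W),open("f.pkl","wb"))
m=R.from_rotvec(o["tool_rot"]).as_matrix(); mx,mz=m[:,1],-m[:,2]; my=np.cross(mz,mx)
c=o["tool_pos"]-mz*.114
print("head",c,"glass elev",np.degrees(np.arcsin(mx[2])),"az",np.degrees(np.arctan2(mx[1],mx[0])),"to tray",np.degrees(np.arctan2(-.192-c[1],.759-c[0])))
t=np.linspace(0,2*np.pi,40)[:,None]
ring=c+mx*.0085+.047*(np.cos(t)*my+np.sin(t)*mz)
out=[]
for d,n in((S,"s"),(T,"t")):
    im=d["image"].copy(); uv=proj(d,ring); u0,v0=uv.mean(0).astype(int)
    sub=cv2.resize(im[max(0,v0-60):v0+60,max(0,u0-65):u0+65],None,fx=3,fy=3,interpolation=cv2.INTER_CUBIC)
    for p in (uv-[max(0,u0-65),max(0,v0-60)])*3: cv2.circle(sub,tuple(int(x) for x in p),1,(0,0,255),-1)
    out.append(sub)
h=max(x.shape[0] for x in out); out=[cv2.copyMakeBorder(x,0,h-x.shape[0],0,5,0) for x in out]
cv2.imwrite("pics/f.png",np.hstack(out)); print(np.hstack(out).shape)
E
```

```text
t: 6.75
tool_pos: [0.5099, -0.1272, 0.3968]
tool_rot: [1.999, 1.559, 0.566]
contact_force: [-0.1, -1.0, -2.6]
opening: 0.0126
grip_force: 97.6
t: 7.05
tool_pos: [0.511, -0.1277, 0.399]
tool_rot: [1.998, 1.559, 0.566]
contact_force: [0.1, -0.0, -3.1]
opening: 0.0128
grip_force: 97.6
[-0.46  -0.704  2.037  0.151  1.127 -0.23 ] [ 0.511  -0.1277  0.399 ]
[-0.0016 -0.0011  0.0012] [-0.0014 -0.0012  0.0014]
head [ 0.58200411 -0.14547641  0.31152962] glass elev 39.92003653671238 az -14.093206269887126 to tray -14.727130805072143
(360, 790, 3)
```

View pics/f.png

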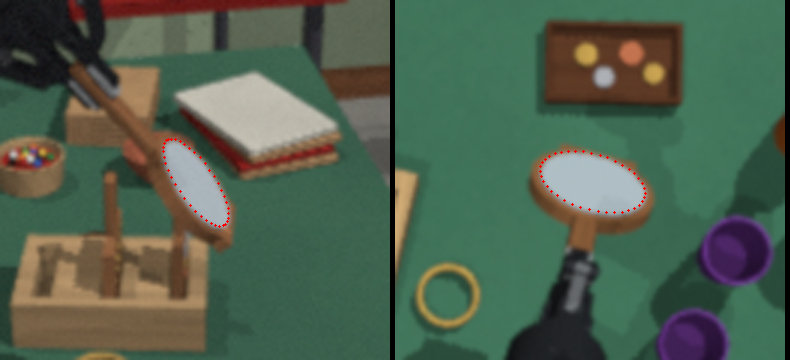

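The predicted glass outline lies right on the glass in both views: side view centre near (196,183), top view near (593,182). That puts the glass at 40° up, facing the tray, 31 cm high and clear of everything, so I'm handing in.

```bash
python3 -c "
from station import ctrl,job
o=ctrl.get_obs(); print(abs(o['dq']).max(),o['grip_force'],o['tool_pos'])
print(job.finish_job())"
```

```text
0.0031624531891010746 97.58087038993835 [ 0.51118941 -0.1277167   0.39918147]
the job is handed in; nothing more can be done
None
```

I handed the job in with the mirror held still by its handle, the glass facing the tray and tipped about 40° up, its centre about 31 cm above the table on the robot's side of the tray; the last pictures showed the rest of the stall undisturbed.

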